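# Dial the caddy open and put the tea light away

## Robot

A 6-joint arm with a two-finger parallel gripper is mounted at the origin on a cart in front of the work surface, level with it; the furniture and walls round the work are solid. World frame = base frame: x ahead of the robot, y to its left, z up, the work surface at z = 0. Lengths are in m, angles in rad, forces in N, time in s.
With the tool pointing down it reaches from about 0.225 to 0.875 m from the base axis. Payload 3.4 kg.
Tool frame: the origin (TCP) lies on the mounting face of the last link; the fingertips stand 173 mm ahead of it and the grasp point (between the pads) lies arm.tcp_to_grasp ahead of it (arm.tcp_to_grasp is the distance from the TCP to the grasp point, in m); y points along the fingers, x is the direction in which the jaws open and shut, and the axes are right-handed (so a half turn about y gives the same grasp; the last joint's range is limited). The gripper opens to 85 mm and grips with 20 to 120 N. Pads are 22 mm wide; open, the fingers measure 114 mm over their backs; the gripper's body (76 mm by 85 mm) begins 54 mm behind the grasp point. The pads swing forward as they close: fully open they stand 13 mm farther back than shut.
Start: joints at [1.086, 0.276, 1.505, -0, 1.361, -0.121], TCP at [0.205, 0.537, 0.405] pointing down, gripper open.
Joint ranges: [-2.89, 2.89], [-0.75, 2.08], [0.22, 2.7], [-1.18, 4.32], [0.11, 2.71], [-2.7, 2.7]. Speed limits (rad/s): [2.57, 2.57, 3.14, 3.14, 3.14, 3.14].

## Interface

Orientations are given as a unit quaternion [x, y, z, w].
In Python, from cell import arm, imaging, workorder gives the robot as it stands. The module is installed in compiled form; this text tells all that it offers.
- The arm moves only by the tool carry_out, never from a script. Its argument "series" is a list of rows, each a list of 5 numbers: the opening, from 0 (shut) to 1 (fully open), then the shift along the tool's x, y, z in cm, then the turn about the tool's y in rad. In form: [[jaw, tx, ty, tz, spin], ...]. A call has 1 to 20 rows; each row shifts and turns the commanded pose from where the row before left it, along the tool's axes as they then stand; what a row does not reach is not made up. A row lasts 1/12 s, in which the tool goes at most 41.7 mm and 7.16 degrees, less where a joint would pass 70% of its speed; a pose out of reach is approached as far as the arm can. A call with a gripper value outside its range is refused whole. The fingers move at their own pace and stop on an object; "squeeze" is the grip in N (left out, the last holds). Time passes only in rows, so rows that do not move let the fingers close. It gives the time, the measured TCP pose, the force and the opening at its end, in the units of the state.
- arm.get_state(): the state, without advancing time (a new reading comes with each control period).
- imaging.camera(name): name is "scene" or "top" or "wrist"; returns a dict with "color" (400x640x3 uint8, blue, green, red), "intrinsics" (3x3 intrinsics, pixels), "R" (3x3) and "t" (3): a world point X has camera coordinates R X + t. Camera axes: x right, y down, z forward; pixel columns grow to the right and rows downward; lengths in m; the calibration is good to about 2 mm. A picture is of the moment at which its call begins. There is no depth.
- workorder.sign_off(): hands the job in, once; it reports no verdict.
The state is a dict: "time": time; "qpos": joint angles; "joint_velocities": joint speeds; "tau": joint torques, N m; "tcp_pos": TCP position; "eef_rot": TCP orientation; "ft_force": force on the tool from outside, world axes, zero at the start; "moment": the same for the moment, N m; "gripper_width": finger opening in m.
Only numpy, scipy, OpenCV 4.12 (cv2) and the standard library are available. Lean on these libraries where they do the work, as an engineer would, in place of code of your own. Each camera call takes 0.05 s, during which the arm holds its last target.

## Task

The round caddy's clear cover has one opening. Turn the cover by its wooden grip bar until the opening is centred over the compartment that already holds a tea light, so that neither of that compartment's side walls shows in the opening. Then put the loose tea light from the worktop through the opening into that compartment, leave the cover as set, and let go; do not knock the other things about.

Things in the scene. Friction and masses are not known exactly. Their poses are not given: they have to be found in the camera images.
- caddy: Fixed round caddy on a wooden wedge stand. Origin: centre of the stand's underside, z up, +x away from the robot. A white bowl (220 mm across, 51 mm high) leans so that its axis is 30 deg from vertical toward -x. Four quarter compartments, fixed contents: a tea light; two pegs; one peg; a steel plug. The bowl is set up to 0.5 rad either way about its axis and is stiff: not to be turned.
- cover (a joint): Angle of the clear cover about the tilted axis, rad, growing anticlockwise seen from above; 0 with the opening straight up the slope (above caddy's +x); stops at -2.2 and 2.6. At the start the opening lies 0.4 to 2.4 rad from the wanted compartment, on the growing side. It stays where it is left; turning takes about 0.12 N m.
- grip_bar (a point): Centre of the cover's wooden grip bar, on the cover's axis. z axis: along the tilted axis, out of the cover; x axis: along the bar, toward the middle of the opening. The bar is 58 mm long (x), 14 mm wide (y), and reaches 15 mm above and 17 mm below this point; it stands on a wooden disc 68 mm across.
- opening (a point): Middle of the cover's only opening, level with the cover's top face, 68 mm from the axis; x axis outward from the cover's axis, z out of the cover. The opening is a 66 degree sector from 37 to 96 mm radius with a dark round bead edge that stands 2 mm above this point. The cover is a clear disc, 216 mm across, 3.5 mm thick.
- well_mouth (a point): Middle of the mouth of the wanted compartment (the one holding a tea light), 68 mm from the axis, level with the cover's top. z axis along the tilted axis, outward; x axis radially outward. opening lies on this point when the opening is centred over the compartment.
- well_floor (a point): Point on that compartment's floor 51 mm below well_mouth along the axis, same axes. The compartment spans 90 degrees between 4 mm walls, 19 to 106 mm radius, 46 mm deep. The tea light in it is 15 mm high and lies 22 mm off the middle, toward its +y wall.
- tea_light: The loose tea light on the worktop right of the caddy: round metal cup, 38 mm across, 15 mm high, 14 g. Origin: centre of its underside; z up.
- soup_tin: Low tin, 75 mm across, 58 mm high, standing on the worktop at the right behind the tea light; leave alone. Origin: centre of its underside.
- espresso_cup: Small cup with handle, 62 x 92 mm, 51 mm high, farther back right; leave alone. Origin: centre of its underside.
- shot_glass: Small clear glass, 46 mm across, 57 mm high, at the front edge of the worktop before the caddy; leave alone. Origin: centre of its underside.
Things that resemble listed ones, but are neither listed nor needed, are in the scene too. Of the things that look like the tea_light, take the one that is farthest to the robot's right at the start.

How it is judged:
By the outcome, as a careful person would: the job done as asked, in the order asked, and still so for the second after the job is handed in, with the robot touching nothing.
It also fails if it takes over 64 s, if anything falls off the work surface, if the arm or the gripper's body presses on something with over 40 N, if the wrist force passes 120 N, or if a joint passes its speed limit or range.

## Working session

There is one attempt and no reset: what is moved stays moved. The work goes in short steps, Python scripts to look and compute and a tool call to move; the robot and the scene stay as the last step left them, time stands still between calls to the robot, and variables do not carry over. Pictures are saved under pics/ and viewed, and the job is handed in when it is done.

Besides the shell and the picture viewer there is one more tool, called after "Emit:" by a JSON object that holds its "api" and its "payload", one argument or row to a line. carry_out: Moves the arm, as the interface text tells. Its arguments: {"type":"object","properties":{"series":{"type":"array","items":{"type":"array","items":{"type":"number"}}},"squeeze":{"type":"number"}},"required":["series"]}

```bash
mkdir -p pics
python3 - <<'E'
from cell import arm, imaging
import cv2, json, numpy as np
s=arm.get_state()
for k,v in s.items(): print(k,np.round(v,4))
print(arm.tcp_to_grasp)
for n in ["scene","top","wrist"]:
    c=imaging.camera(n); cv2.imwrite(f"pics/{n}0.png",c["color"])
    print(n,c["intrinsics"],c["R"],c["t"])
    np.savez(f"{n}0.npz",**c)
E
```

```text
time 0.0
qpos [ 1.086   0.2766  1.5061 -0.      1.3607 -0.121 ]
joint_velocities [-0.0003  0.0013  0.0013  0.0006 -0.0003 -0.0001]
tau [ 0.00000e+00 -4.16773e+01 -2.45807e+01  2.00000e-04  1.13000e-02
  0.00000e+00]
tcp_pos [0.2045 0.5372 0.4038]
eef_rot [ 0.5825  0.4007 -0.4019 -0.5819]
ft_force [-0.0492  0.6894 -0.2062]
moment [ 0.0468 -0.0797 -0.0274]
gripper_width 0.0857
0.1547
scene [[409.10095437   0.         328.76636772]
 [  0.         409.10095437 190.49127893]
 [  0.           0.           1.        ]] [[-0.00103648 -0.99998291 -0.00575423]
 [-0.67384466  0.00495006 -0.73885646]
 [ 0.73887232  0.00311165 -0.67383827]] [-0.08648677  0.45276056  0.52792968]
top [[454.22274363   0.         318.88151579]
 [  0.         454.22274363 197.04561683]
 [  0.           0.           1.        ]] [[ 0.00450614 -0.99946462  0.03240619]
 [-0.99505163 -0.00769814 -0.09906055]
 [ 0.09925698 -0.03179945 -0.99455359]] [-0.11212612  0.57158822  1.13555545]
wrist [[330.1796724    0.         320.71965663]
 [  0.         330.1796724  201.38730405]
 [  0.           0.           1.        ]] [[ 0.35624873  0.93438836 -0.00228803]
 [ 0.90171524 -0.34314768  0.26298155]
 [ 0.24494177 -0.09575    -0.96479815]] [-0.57282498 -0.03391902  0.38010071]
```

View pics/scene0.png

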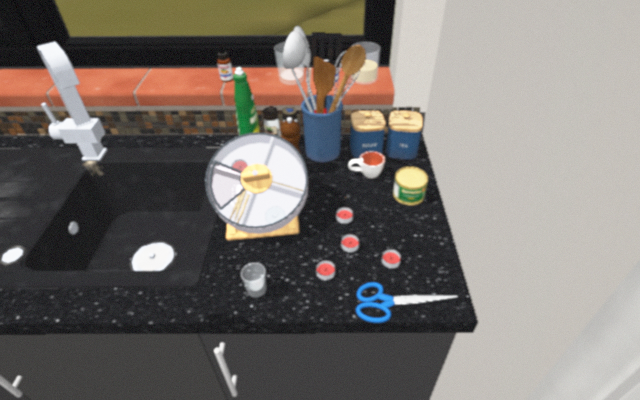

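View pics/top0.png

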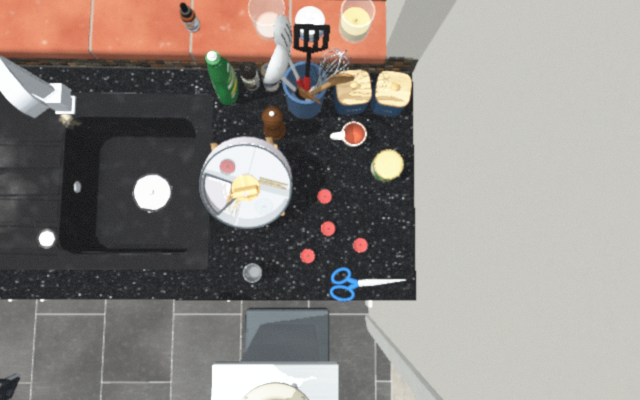

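View pics/wrist0.png

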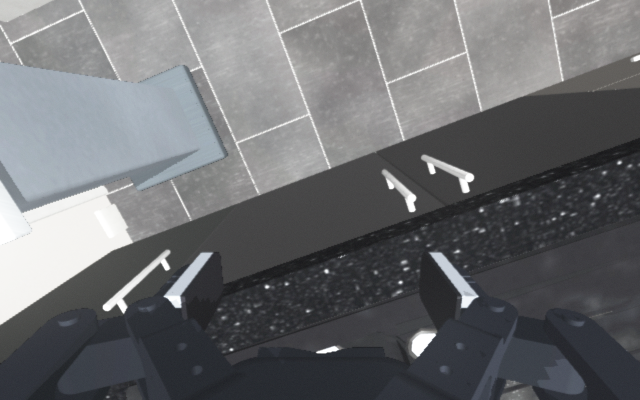

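Run:
```python
import cv2, numpy as np
a=cv2.imread("pics/scene0.png"); b=cv2.imread("pics/top0.png")
cv2.imwrite("pics/c1.png",cv2.resize(a[120:245,190:325],None,fx=5.5,fy=4.8*5.5/4.8*0.85,interpolation=cv2.INTER_CUBIC) if 0 else cv2.resize(a[125:245,190:325],None,fx=5,fy=5,interpolation=cv2.INTER_CUBIC))
cv2.imwrite("pics/c2.png",cv2.resize(b[130:235,190:305],None,fx=5,fy=5,interpolation=cv2.INTER_CUBIC))
cv2.imwrite("pics/c3.png",cv2.resize(a[195:285,310:430],None,fx=5,fy=5,interpolation=cv2.INTER_CUBIC))
cv2.imwrite("pics/c4.png",cv2.resize(b[180:270,290:410],None,fx=5,fy=5,interpolation=cv2.INTER_CUBIC))
```

```text
(no output)
```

View pics/c1.png

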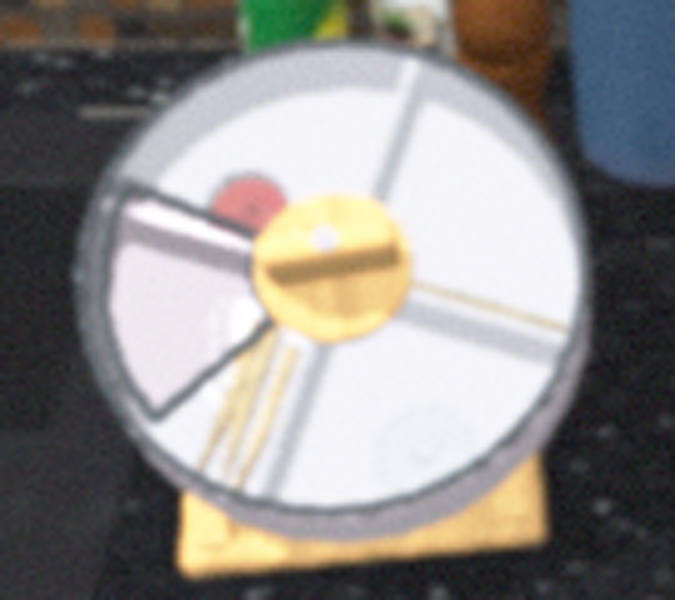

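View pics/c2.png

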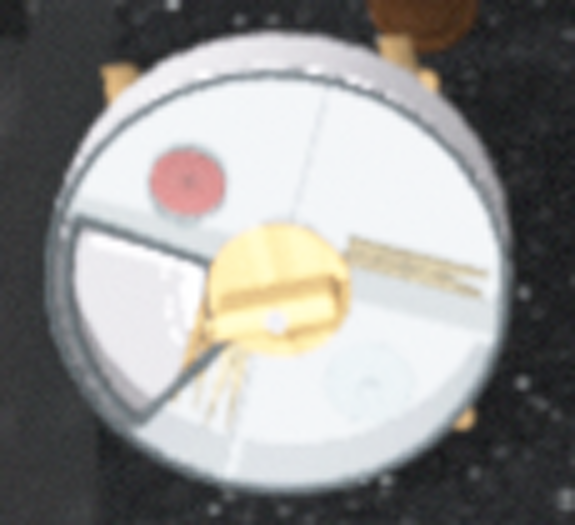

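View pics/c3.png

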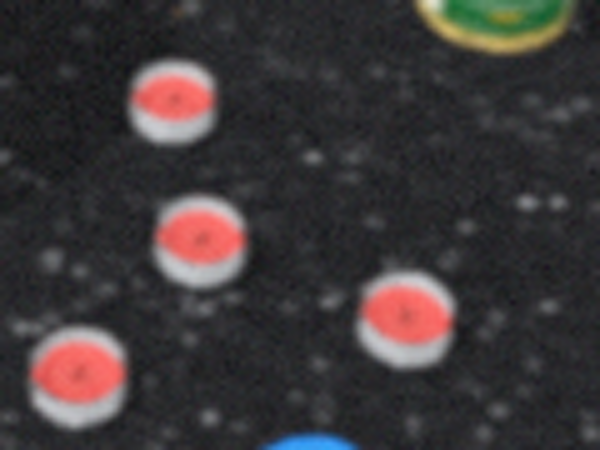

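View pics/c4.png

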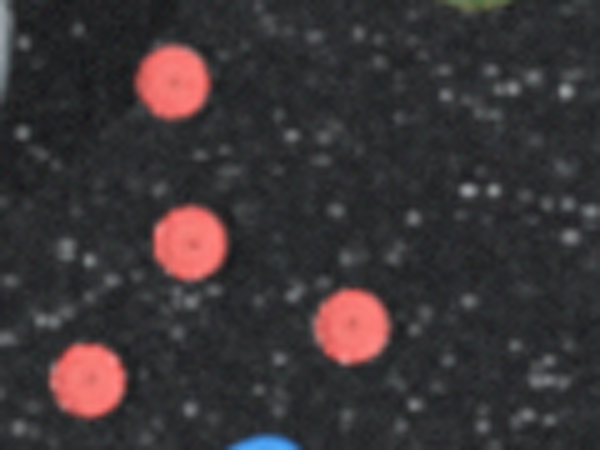

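```bash
cat > h.py <<'E'
import numpy as np, cv2
from scipy.optimize import least_squares
def load(n): return dict(np.load(n+".npz"))
def proj(c,X):
    X=np.atleast_2d(X); P=X@c["R"].T+c["t"]; p=P@c["intrinsics"].T
    return p[:,:2]/p[:,2:]
def frame(psi,tilt=np.pi/6):
    cz,sz=np.cos(psi),np.sin(psi)
    Z=np.array([[cz,-sz,0],[sz,cz,0],[0,0,1]])
    a=tilt; Ry=np.array([[np.cos(a),0,-np.sin(a)],[0,1,0],[np.sin(a),0,np.cos(a)]])
    return Z@Ry   # columns: upslope, left, axis
def cyl(C,F,r,th,h):
    th=np.atleast_1d(th); return C+(np.stack([r*np.cos(th),r*np.sin(th),h+0*th],-1))@F.T
def tri(c1,p1,c2,p2):
    from cv2 import triangulatePoints
    M=lambda c:c["intrinsics"]@np.c_[c["R"],c["t"]]
    X=cv2.triangulatePoints(M(c1),M(c2),np.array(p1,float).reshape(2,1),np.array(p2,float).reshape(2,1))
    return (X[:3]/X[3]).ravel()
def ray(c,p,z):
    d=c["R"].T@np.linalg.solve(c["intrinsics"],[p[0],p[1],1]); o=-c["R"].T@c["t"]
    return o+d*(z-o[2])/d[2]
E
cat > fit.py <<'E'
from h import *
S=load("scene0");T=load("top0")
so=np.array([190,125]);to=np.array([190,130])
sc=lambda L:so+(np.array(L,float)+.5)/5-.5
tc=lambda L:to+(np.array(L,float)+.5)/5-.5
rs=sc([(340,42),(80,270),(330,508),(586,265)]); rt=tc([(285,73),(48,280),(285,488),(509,270)])
os_=sc([(127,187),(155,415),(253,237),(270,325)]); ot=tc([(80,222),(140,420),(208,265)])
ds=sc([(252,268),(412,268),(333,193),(333,343)]); dt=tc([(207,285),(351,285),(280,222),(280,357)])
th=np.linspace(0,2*np.pi,721)
def dist(c,P,pts):
    q=proj(c,P); return np.array([np.min(np.hypot(*(q-p).T)) for p in pts])
def res(v):
    C=v[:3];F=frame(v[3]);a=v[4];hd=v[5]
    r=[dist(S,cyl(C,F,.108,th,0),rs),dist(T,cyl(C,F,.108,th,0),rt),
       dist(S,cyl(C,F,.034,th,hd),ds),dist(T,cyl(C,F,.034,th,hd),dt)]
    w=np.radians(33)
    O=np.vstack([cyl(C,F,.096,a-w,.001),cyl(C,F,.096,a+w,.001),cyl(C,F,.037,a-w,.001),cyl(C,F,.037,a+w,.001)])
    r+=[(proj(S,O)-os_).ravel(),(proj(T,O)[:3]-ot).ravel()]
    return np.concatenate(r)
C0=tri(S,sc((333,268)),T,tc((280,288)));print(C0)
f=least_squares(res,np.r_[C0,0,1.8,.005],x_scale=[.01,.01,.01,.1,.1,.01],diff_step=1e-5)
print(np.round(f.x,4),np.round(f.fun,1))
np.save("fit.npy",f.x)
for z in (0.0,.015):print(z,ray(S,np.array([310,195])+np.array([407,316])/5,z),ray(T,np.array([290,180])+np.array([352,326])/5,z))
from cell import arm
from scipy.spatial.transform import Rotation as R
print(R.from_quat(arm.get_state()["eef_rot"]).as_matrix().round(4))
E
python3 fit.py
```

```text
[0.58588471 0.06848413 0.11485478]
[ 5.8420e-01  6.8600e-02  1.1720e-01  1.7700e-02  1.7499e+00 -6.0000e-04] [ 0.8  0.3  0.8  0.5  0.1  0.2  0.9  0.7  0.4  0.   0.1  0.2  0.2  0.2
  0.4  0.3  0.9  0.3  1.1  0.2  0.3 -0.3 -0.6 -0.4  0.3 -0.3  0.2 -0.3
 -1.  -0.1]
0.0 [ 0.4577273  -0.21946575  0.        ] [ 0.44964237 -0.21872836  0.        ]
0.015 [ 0.44592333 -0.21665835  0.015     ] [ 0.4497295  -0.21687266  0.015     ]
[[ 3.558e-01 -6.000e-04 -9.346e-01]
 [ 9.346e-01 -1.200e-03  3.558e-01]
 [-1.400e-03 -1.000e+00  1.000e-04]]
```

```bash
cat > ov.py <<'E'
from h import *
import sys
def overlay(name,b,out,box,a=None,k=5):
    v=np.load("fit.npy");C=v[:3];F=frame(v[3]);c=load(name);a=v[4] if a is None else a
    x0,x1,y0,y1=box
    im=cv2.resize(c["color"][y0:y1,x0:x1],None,fx=k,fy=k,interpolation=cv2.INTER_CUBIC)
    def pl(P,col,closed=False):
        q=((proj(c,P)-[x0,y0]+.5)*k-.5); cv2.polylines(im,[np.round(q).astype(int)],closed,col,1)
    th=np.linspace(0,2*np.pi,100)
    pl(cyl(C,F,.108,th,0),(0,255,0))
    w=np.radians(33); t=np.linspace(a-w,a+w,20)
    pl(np.vstack([cyl(C,F,.096,t,.001),cyl(C,F,.037,t[::-1],.001)]),(255,0,255),True)
    u=F.T
    for i in range(4):
        g=b+i*np.pi/2+np.pi/4
        for s in(-.002,.002):
            for h,col in((-.005,(255,0,0)),(-.051,(0,0,255))):
                d=np.array([[.019,s,h],[.106,s,h]]);R=np.array([[np.cos(g),-np.sin(g),0],[np.sin(g),np.cos(g),0],[0,0,1]])
                pl(C+(d@R.T)@F.T,col)
    # known tea light
    ph=np.array([np.cos(b),np.sin(b)]);n=np.array([-ph[1],ph[0]])
    m=.068*ph+.022*n
    P=np.stack([m[0]+.019*np.cos(th),m[1]+.019*np.sin(th),-.036+0*th],-1)
    pl(C+P@F.T,(0,200,255))
    cv2.imwrite(out,im)
if __name__=="__main__":
    b=float(sys.argv[1])
    overlay("scene0",b,"pics/ovs%s.png"%sys.argv[1],(190,325,125,245))
    overlay("top0",b,"pics/ovt%s.png"%sys.argv[1],(190,305,130,235))
E
python3 ov.py 0.5
```

```text
(no output)
```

View pics/ovs0.5.png

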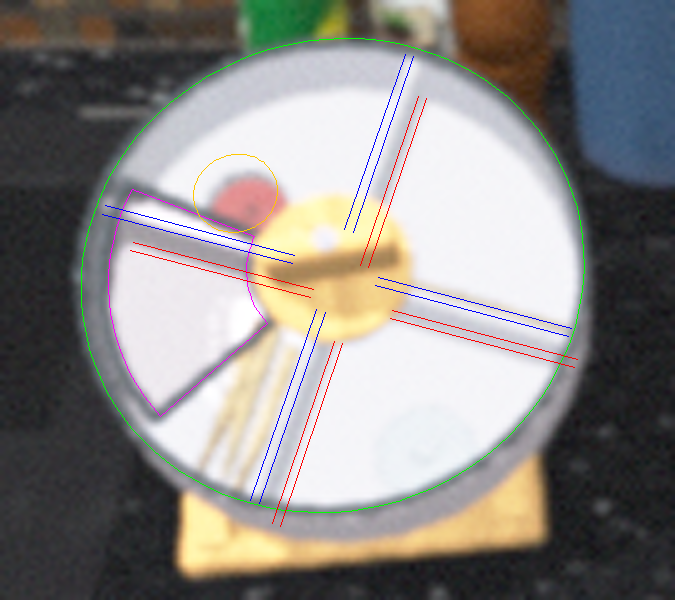

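View pics/ovt0.5.png

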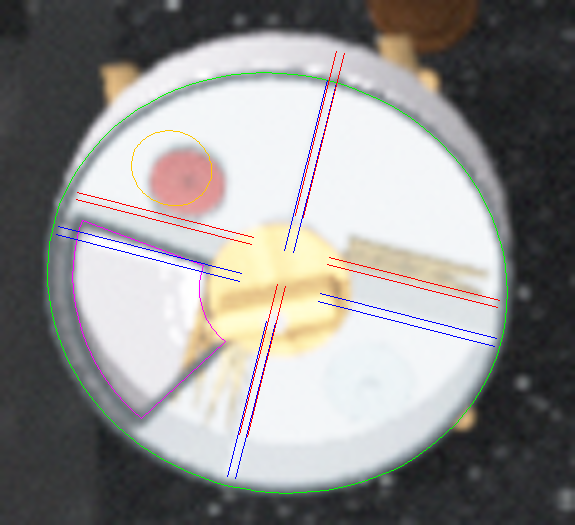

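```bash
cat > bar.py <<'E'
from h import *
v=np.load("fit.npy");C=v[:3];F=frame(v[3]);a=v[4]
ims=[]
for n,box in(("scene0",(225,290,150,210)),("top0",(220,270,165,210))):
    c=load(n);x0,x1,y0,y1=box;k=8
    im=cv2.resize(c["color"][y0:y1,x0:x1],None,fx=k,fy=k,interpolation=cv2.INTER_CUBIC); im0=im.copy()
    R=np.array([[np.cos(a),-np.sin(a),0],[np.sin(a),np.cos(a),0],[0,0,1]])
    for hd,col in((0,(255,0,0)),(.004,(0,0,255))):
      for h in(hd,hd+.032):
        P=np.array([[sx*.029,sy*.007,h] for sx,sy in((1,1),(1,-1),(-1,-1),(-1,1))])
        q=(proj(c,C+(P@R.T)@F.T)-[x0,y0]+.5)*k-.5
        cv2.polylines(im,[np.round(q).astype(int)],True,col,1)
    cv2.imwrite("pics/bar_%s.png"%n,np.vstack([im0,im]) if n=="topx" else np.hstack([im0,im])[:, :])
    print(im.shape)
E
python3 bar.py; python3 -c "
import cv2
a=cv2.imread('pics/bar_top0.png');cv2.imwrite('pics/bar_top0.png',a)"
```

```text
(480, 520, 3)
(360, 400, 3)
```

View pics/bar_top0.png

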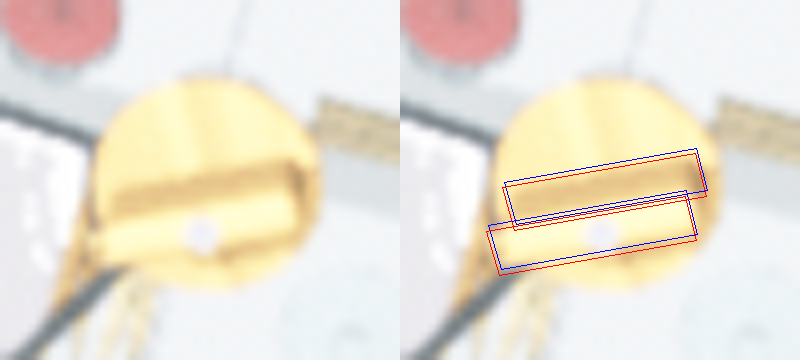

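Emit:
{"api": "carry_out", "payload": {
  "series": [
    [0.5,-1.53,0,-2.57,0],
    [0.5,-1.53,0,-2.57,0],
    [0.5,-1.53,0,-2.57,0],
    [0.5,-1.53,0,-2.57,0],
    [0.5,-1.53,0,-2.57,0],
    [0.5,-1.53,0,-2.57,0],
    [0.5,-1.53,0,-2.57,0],
    [0.5,-1.53,0,-2.57,0],
    [0.5,-1.53,0,-2.57,0],
    [0.5,-1.53,0,-2.57,0],
    [0.5,-1.53,0,-2.57,0],
    [0.5,-1.53,0,-2.57,0],
    [0.5,-1.53,0,-2.57,0],
    [0.5,-1.53,0,-2.57,0],
    [0.5,-1.53,0,-2.57,0],
    [0.5,-1.53,0,-2.57,0],
    [0.5,-1.53,0,-2.57,0],
    [0.5,-1.53,0,-2.57,0],
    [0.5,-1.53,0,-2.57,0],
    [0.5,-1.53,0,-2.57,0]
  ]
}}

```text
time: 1.82
tcp_pos: [0.5767, 0.0672, 0.4044]
eef_rot: [-0.582, -0.401, 0.401, 0.582]
ft_force: [0.2, 1.2, 0.6]
gripper_width: 0.0429
```

```bash
cat > go.py <<'E'
from h import *
import sys
from cell import arm
from scipy.spatial.transform import Rotation as R
def to(xyz,jawyaw=None):
    s=arm.get_state();M=R.from_quat(s["eef_rot"]).as_matrix()
    d=M.T@(np.array(xyz)-s["tcp_pos"])*100
    y=np.arctan2(M[1,0],M[0,0])
    print("tcp",s["tcp_pos"].round(4) if hasattr(s["tcp_pos"],'round') else s["tcp_pos"],"yaw",round(y,3),"w",s["gripper_width"],"t",s["time"],"q",np.round(s["qpos"],2))
    print("tool shift cm",d.round(2))
    if jawyaw is not None: print("spin",(-(jawyaw-y)+np.pi/2)%np.pi-np.pi/2)
    print("F",np.round(s["ft_force"],1), "M",np.round(s["moment"],2))
def baryaw(a):
    v=np.load("fit.npy");d=frame(v[3])@[np.cos(a),np.sin(a),0];return np.arctan2(d[1],d[0])
E
python3 -c "
from go import *
print(baryaw(1.75),baryaw(.48))
to([.5747,.0684,.40],baryaw(1.75)-np.pi/2)"
```

```text
1.7441497284578038 0.5590082010288259
tcp [0.5767 0.0672 0.4044] yaw 1.207 w 0.04290532087255712 t 1.8167 q [-0.    0.28  1.49  0.    1.36 -1.21]
tool shift cm [0.04 0.44 0.23]
spin 1.033386488126324
F [0.2 1.2 0.6] M [-0.01  0.01 -0.01]
```

Emit:
{"api": "carry_out", "payload": {
  "series": [
    [0.45,0.04,0,0.23,0],
    [0.45,0,0,0,0.115],
    [0.45,0,0,0,0.115],
    [0.45,0,0,0,0.115],
    [0.45,0,0,0,0.115],
    [0.45,0,0,0,0.115],
    [0.45,0,0,0,0.115],
    [0.45,0,0,0,0.115],
    [0.45,0,0,0,0.115],
    [0.45,0,0,0,0.113],
    [0.45,0,2,0,0],
    [0.45,0,2,0,0],
    [0.45,0,2,0,0],
    [0.45,0,1.5,0,0],
    [0.45,0,0,0,0]
  ]
}}

```text
time: 3.07
tcp_pos: [0.5725, 0.07, 0.3261]
eef_rot: [-0.704, -0.059, 0.064, 0.705]
ft_force: [-0.2, -0.7, -0.3]
gripper_width: 0.0382
```

```bash
cat > snap.py <<'E'
from cell import imaging
import cv2,sys,numpy as np
tag=sys.argv[1]
for n in sys.argv[2].split(","):
    c=imaging.camera(n);np.savez(n+tag,**c);cv2.imwrite(f"pics/{n}{tag}.png",c["color"])
E
python3 snap.py 1 wrist,scene; python3 -c "
from go import *
to([.5747,.0684,.306],baryaw(1.75)-np.pi/2)
a=cv2.imread('pics/scene1.png')[80:240,180:340];cv2.imwrite('pics/s1c.png',cv2.resize(a,None,fx=3.7,fy=3.7,interpolation=2))"
```

```text
tcp [0.5739 0.0699 0.3294] yaw 0.174 w 0.038107687435971316 t 3.1667 q [ 0.    0.33  1.62  0.    1.19 -0.17]
tool shift cm [ 0.06  2.34 -0.17]
spin 0.000789939147363361
F [0.8 0.8 0.8] M [ 0.05 -0.01  0.02]
```

View pics/wrist1.png

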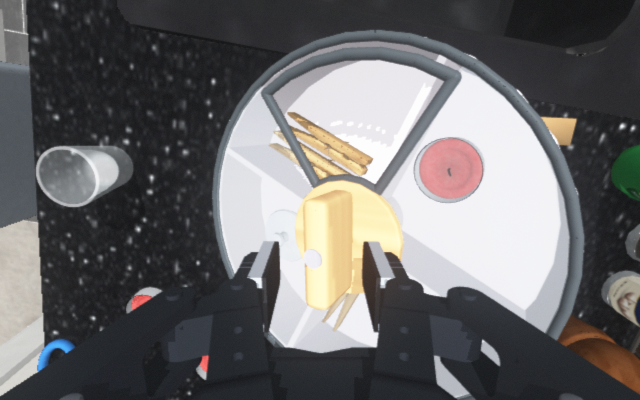

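View pics/s1c.png

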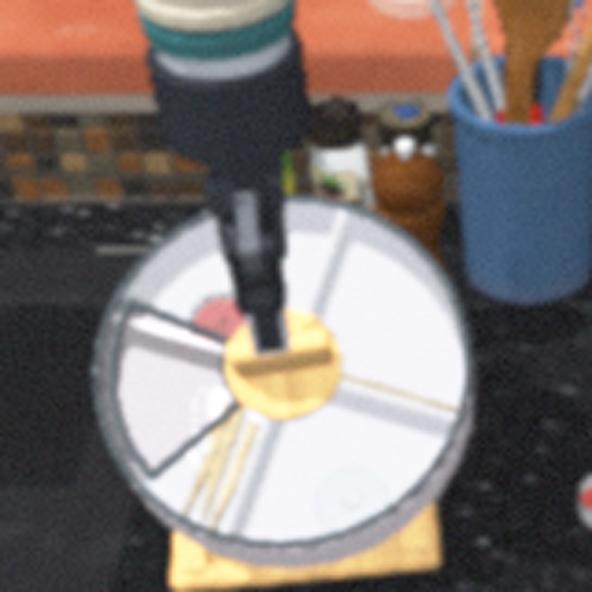

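Emit:
{"api": "carry_out", "payload": {
  "series": [
    [0.45,0.0,0.8,0,0],
    [0.45,0,0.8,0,0],
    [0.45,0,0.5,0,0],
    [0.45,0,0,0,0]
  ]
}}

```text
time: 3.5
tcp_pos: [0.5736, 0.0697, 0.3076]
eef_rot: [-0.704, -0.061, 0.062, 0.705]
ft_force: [0.5, -0.2, 0.8]
gripper_width: 0.0384
```

```bash
python3 snap.py 2 wrist,scene; python3 -c "
from go import *
to([.5747,.0684,.306],baryaw(1.75)-np.pi/2)
a=cv2.imread('pics/scene2.png')[120:210,200:310];cv2.imwrite('pics/s1c.png',cv2.resize(a,None,fx=5,fy=5,interpolation=2))"
```

```text
tcp [0.574  0.0697 0.3086] yaw 0.174 w 0.03840485452567452 t 3.6 q [ 0.    0.35  1.65  0.    1.15 -0.17]
tool shift cm [ 0.04  0.26 -0.14]
spin 0.0005941254593002654
F [ 0.8  0.  -0.6] M [-0.03  0.04  0.  ]
```

View pics/wrist2.png

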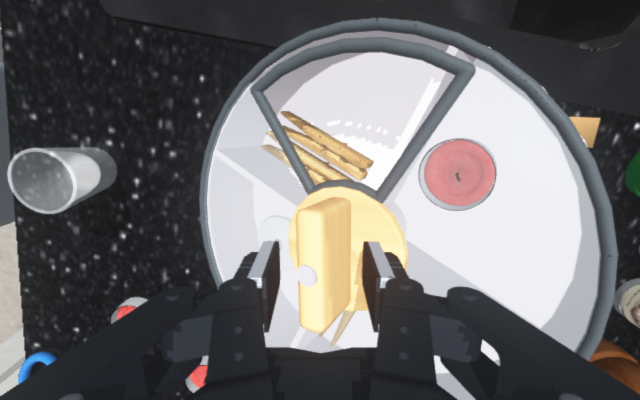

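View pics/s1c.png

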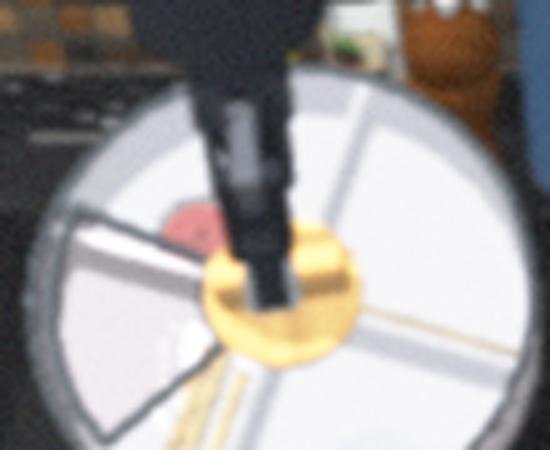

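Emit:
{"api": "carry_out", "payload": {
  "series": [
    [0.45,-0.4,0.2,0,0],
    [0.45,0,0.2,0,0],
    [0.38,0,0,0,0],
    [0.32,0,0,0,0],
    [0.28,0,0,0,0],
    [0.28,0,0,0,0]
  ],
  "squeeze": 20
}}

```text
time: 4.1
tcp_pos: [0.5711, 0.0691, 0.3053]
eef_rot: [-0.704, -0.063, 0.06, 0.704]
ft_force: [2.3, 0.6, -0.1]
gripper_width: 0.024
```

```bash
python3 snap.py 3 wrist; python3 -c "
from go import *
to([.5707,.0684,.304],baryaw(1.75)-np.pi/2)"
```

```text
tcp [0.571  0.0691 0.3052] yaw 0.174 w 0.024044649950387183 t 4.15 q [-0.    0.35  1.66  0.    1.13 -0.17]
tool shift cm [-0.05  0.12 -0.07]
spin 0.0005954770293625788
F [ 3.   1.2 -0.3] M [ 0.15 -0.56  0.02]
```

View pics/wrist3.png

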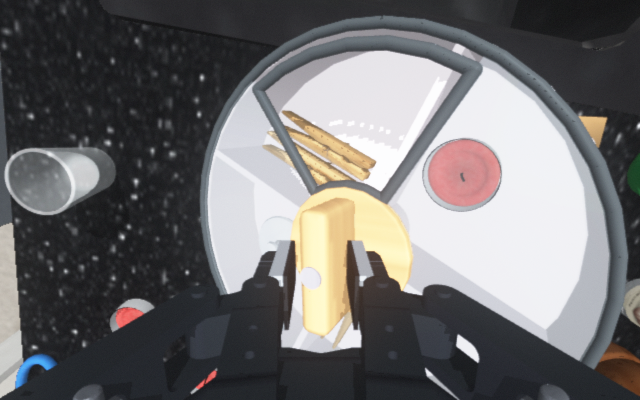

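Emit:
{"api": "carry_out", "payload": {
  "series": [
    [0.28,0,0,0,0.08],
    [0.28,0,0,0,0.08],
    [0.28,0,0,0,0.08],
    [0.28,0,0,0,0.08],
    [0.28,0,0,0,0.08],
    [0.28,0,0,0,0.08],
    [0.28,0,0,0,0]
  ]
}}

```text
time: 4.73
tcp_pos: [0.5712, 0.069, 0.3062]
eef_rot: [-0.699, 0.106, -0.11, 0.699]
ft_force: [3.7, -0.6, 5.2]
gripper_width: 0.024
```

```bash
python3 snap.py 4 wrist; python3 -c "
from go import *
to([.5707,.0684,.304],baryaw(.48)-np.pi/2)"
```

```text
tcp [0.5712 0.069  0.3061] yaw -0.304 w 0.02362941945637416 t 4.7833 q [-0.    0.35  1.66 -0.    1.13  0.3 ]
tool shift cm [-0.03  0.21 -0.08]
spin 0.7076298242026109
F [3.9 0.5 5.2] M [ 0.11 -0.58  0.09]
```

View pics/wrist4.png

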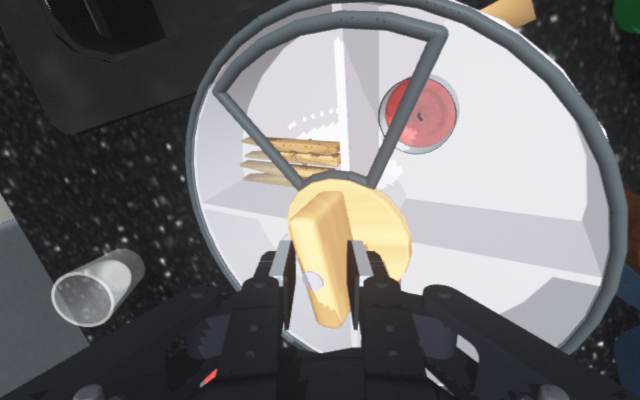

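Emit:
{"api": "carry_out", "payload": {
  "series": [
    [0.25,0,0,0,0.08],
    [0.25,0,0,0,0.08],
    [0.24,0,0,0,0.08],
    [0.24,0,0,0,0.08],
    [0.22,0,0,0,0.08],
    [0.22,0,0,0,0.08],
    [0.2,0,0,0,0.08],
    [0.2,0,0,0,0],
    [0.2,0,0,0,0]
  ]
}}

```text
time: 5.53
tcp_pos: [0.5711, 0.0683, 0.307]
eef_rot: [-0.642, 0.294, -0.298, 0.642]
ft_force: [2.0, -3.9, 11.4]
gripper_width: 0.0176
```

```bash
python3 snap.py 5 wrist,scene,top; python3 -c "
from go import *
to([.5707,.0684,.304],baryaw(.48)-np.pi/2)
a=cv2.imread('pics/scene5.png')[125:245,190:325];cv2.imwrite('pics/s1c.png',cv2.resize(a,None,fx=5,fy=5,interpolation=2))"
```

```text
tcp [0.5711 0.0683 0.307 ] yaw -0.863 w 0.017334762963950416 t 5.6833 q [-0.    0.35  1.66 -0.    1.13  0.86]
tool shift cm [-0.04  0.3  -0.02]
spin 0.14834261334880683
F [ 1.3 -2.4 10.8] M [-0.43 -0.39 -0.05]
```

View pics/wrist5.png

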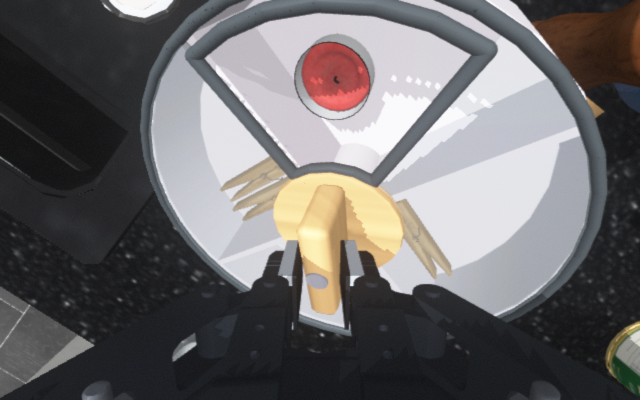

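View pics/s1c.png

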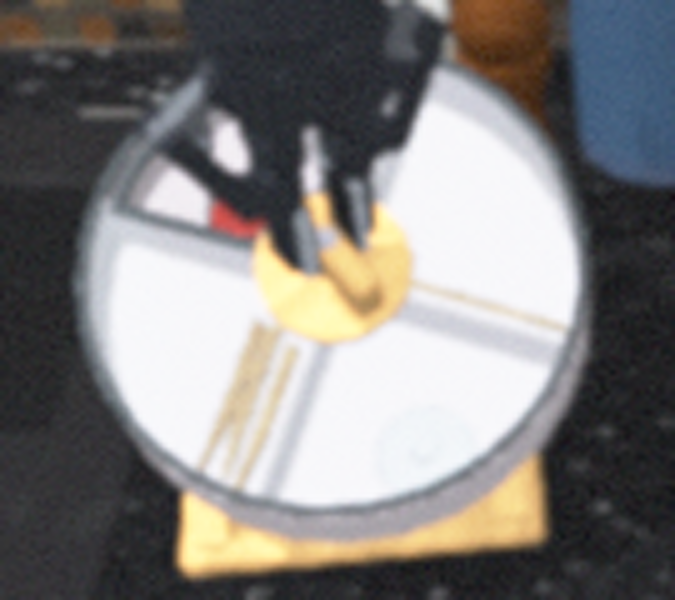

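Emit:
{"api": "carry_out", "payload": {
  "series": [
    [0.2,0,-0.25,0,0],
    [0.2,0,0,0,0]
  ]
}}

```text
time: 5.85
tcp_pos: [0.5711, 0.0682, 0.3076]
eef_rot: [0.642, -0.295, 0.297, -0.642]
ft_force: [4.3, -3.5, 2.3]
gripper_width: 0.0173
```

```bash
python3 snap.py 6 wrist,scene; python3 -c "
from go import *
from ov import overlay
to([.5707,.0684,.304],baryaw(.48)-np.pi/2)
c=load('wrist6');v=np.load('fit.npy');C=v[:3];F=frame(v[3]);w=np.radians(33)
obs=np.array([(190,57),(492,48),(296,172),(375,180)],float)
def O(a,C):return np.vstack([cyl(C,F,.096,a+w,.001),cyl(C,F,.096,a-w,.001),cyl(C,F,.037,a+w,.001),cyl(C,F,.037,a-w,.001)])
f=least_squares(lambda u:np.r_[(proj(c,O(u[0],C+u[1:]/100))-obs).ravel(),u[1:]*10],[.6,0,0,0]);print(f.x,f.fun.round(1))
v[:3]+=f.x[1:]/100
import shutil
np.save('fitw.npy',v)
import ov
shutil.copy('fit.npy','fit_b.npy');np.save('fit.npy',v)
overlay('wrist6',.48,'pics/ovw.png',(120,620,0,360),a=f.x[0],k=1.6)
shutil.copy('fit_b.npy','fit.npy')
"
```

```text
tcp [0.5711 0.0682 0.3076] yaw -0.864 w 0.017512900708452486 t 5.95 q [-0.    0.35  1.66 -0.    1.14  0.86]
tool shift cm [-0.04  0.36 -0.02]
spin 0.14796128159665023
F [ 4.7 -4.1  2.2] M [-0.66 -0.92  0.05]
[ 0.72997657  0.15265198 -0.05852752  0.7632169 ] [ 4.7 -0.2 -2.8  1.  -6.1 -1.1  4.  -0.8  1.5 -0.6  7.6]
```

View pics/ovw.png

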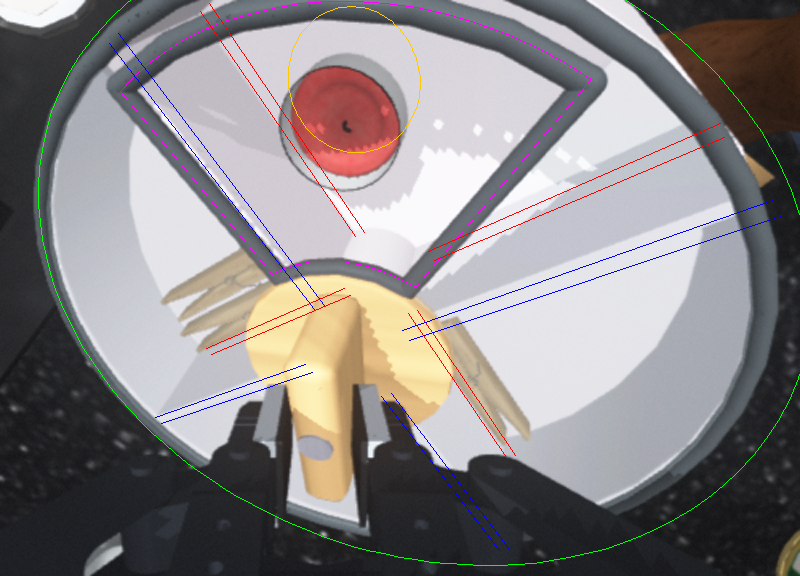

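Emit:
{"api": "carry_out", "payload": {
  "series": [
    [0.2,0,0,0,0.063],
    [0.2,0,0,0,0.063],
    [0.1,0,0,0,0],
    [0.1,0,0,0,0],
    [0.1,0,0,0,0],
    [0.1,0,0,0,0],
    [0.1,0,0,0,0]
  ],
  "squeeze": 30
}}

```text
time: 6.53
tcp_pos: [0.5708, 0.0679, 0.3078]
eef_rot: [0.623, -0.334, 0.337, -0.622]
ft_force: [2.8, -4.5, 3.7]
gripper_width: 0.0158
```

```bash
python3 snap.py 7 wrist; python3 -c "
from go import *
to([.5707,.0684,.304],baryaw(.5)-np.pi/2)"
```

```text
tcp [0.5708 0.068  0.3077] yaw -0.989 w 0.015374554880508491 t 6.5833 q [-0.    0.34  1.66 -0.    1.14  0.99]
tool shift cm [-0.04  0.37  0.02]
spin 0.0011632768282541228
F [ 2.4 -4.8  3.3] M [-0.9  -0.81 -0.01]
```

View pics/wrist7.png

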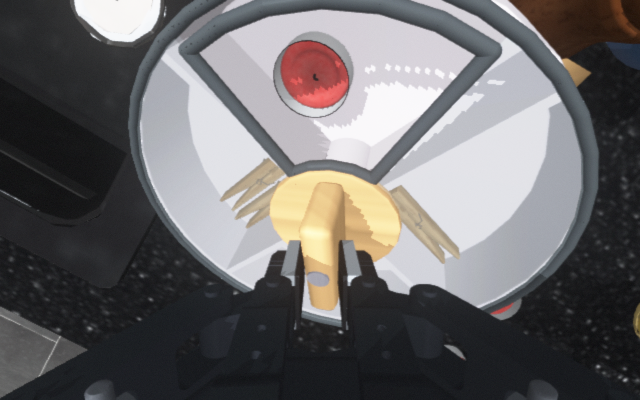

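Emit:
{"api": "carry_out", "payload": {
  "series": [
    [0.45,0,0,0,0],
    [0.45,0,0,0,0],
    [0.45,0,0,0,0],
    [0.5,0,-1.5,0,0],
    [0.6,0,-2.5,0,0],
    [0.7,0,-3,0,0],
    [0.8,0,-3,0,0],
    [0.9,2,0,-2.17,0],
    [1,2,0,-2.17,0],
    [1,2,0,-2.17,0],
    [1,2,0,-2.17,0],
    [1,2,0,-2.17,0],
    [1,2,0,-2.17,0],
    [1,2,0,-2.17,0]
  ]
}}

```text
time: 7.75
tcp_pos: [0.5185, -0.1319, 0.4065]
eef_rot: [-0.622, 0.337, -0.335, 0.622]
ft_force: [0.9, -0.5, 0.6]
gripper_width: 0.0851
```

```bash
python3 snap.py 8 scene,top,wrist; python3 -c "
from go import *
to([.4495,-.217,.25])
a=cv2.imread('pics/scene8.png')[125:245,190:325];cv2.imwrite('pics/s8c.png',cv2.resize(a,None,fx=5,fy=5,interpolation=2))
a=cv2.imread('pics/top8.png')[130:235,190:305];cv2.imwrite('pics/t8c.png',cv2.resize(a,None,fx=5,fy=5,interpolation=2))"
```

```text
tcp [ 0.5187 -0.1325  0.4065] yaw -0.995 w 0.08555799733179772 t 7.9 q [-0.38  0.22  1.58  0.    1.34  0.61]
tool shift cm [  3.35  15.65 -10.39]
F [ 0.1  0.4 -0.1] M [-0.01 -0.02  0.01]
```

View pics/s8c.png

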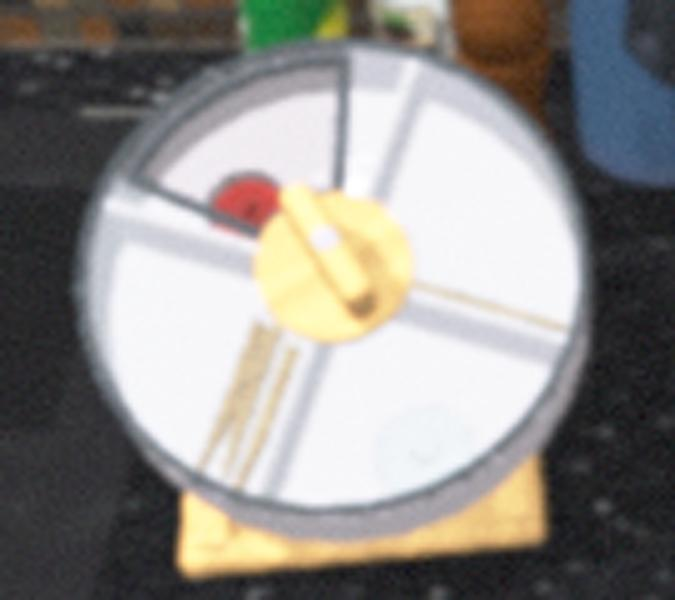

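View pics/t8c.png

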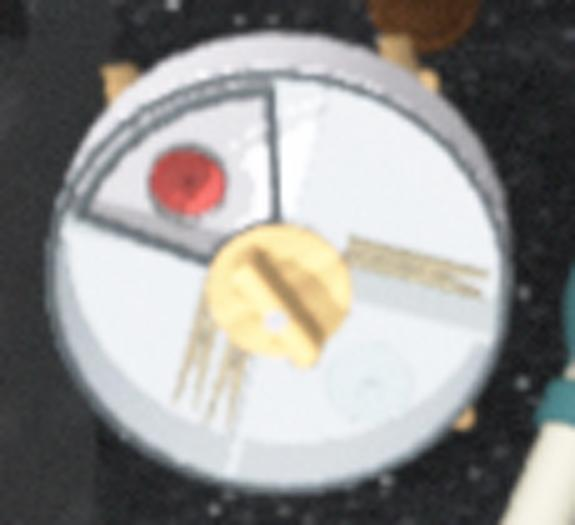

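View pics/wrist8.png

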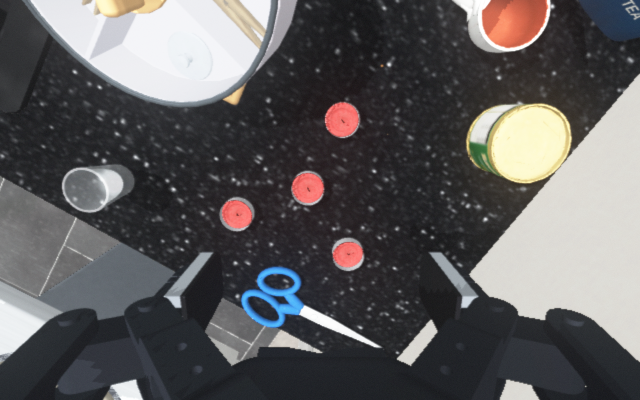

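```bash
cat > fa.py <<'E'
from go import *
from ov import overlay
v=np.load('fit.npy');C=v[:3];F=frame(v[3]);w=np.radians(33)
def O(a,h=.001):return np.vstack([cyl(C,F,.096,a+w,h),cyl(C,F,.096,a-w,h),cyl(C,F,.037,a-w,h),cyl(C,F,.037,a+w,h)])
def fa(tag,s,t):
    S=load('scene'+tag);T=load('top'+tag)
    s=np.array([190,125])+np.array(s)/5;t=np.array([190,130])+np.array(t)/5
    f=least_squares(lambda u:np.r_[(proj(S,O(u[0]))-s).ravel(),(proj(T,O(u[0]))-t).ravel()],[.6])
    print(f.x,f.fun.round(1)); return f.x[0]
E
python3 -c "
from fa import *
a=fa('8',[(137,180),(347,62),(342,190),(255,232)],[(80,213),(268,90),(277,218),(208,262)])
overlay('scene8',.45,'pics/o8s.png',(190,325,125,245),a=a)
overlay('top8',.45,'pics/o8t.png',(190,305,130,235),a=a)
"
```

```text
[0.54792792] [-0.4 -0.6 -0.6 -0.4 -1.3 -1.3 -0.1 -0.4  0.6 -0.7  0.2  1.2 -0.7 -0.2
 -1.1 -0.6]
```

View pics/o8s.png

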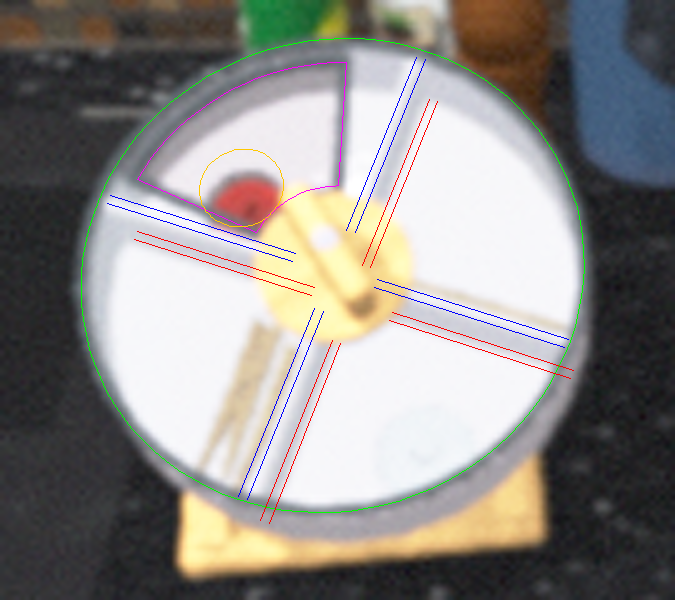

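View pics/o8t.png

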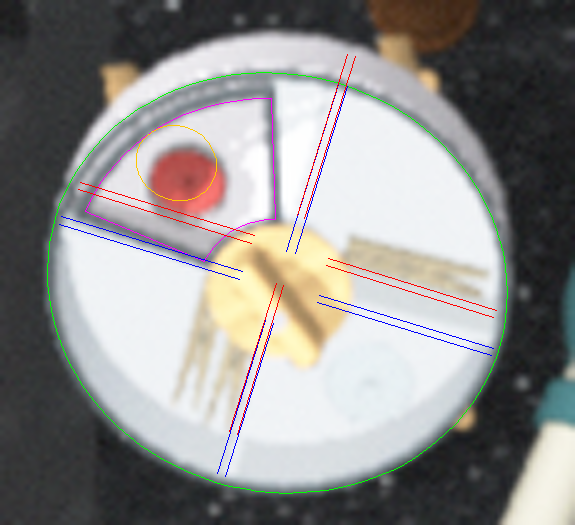

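```bash
python3 -c "
from ov import overlay
import cv2,numpy as np
for b in (.45,.5,.55):
    overlay('scene8',b,'pics/_%g.png'%b,(230,310,135,230),a=.548,k=5)
    overlay('top8',b,'pics/_t%g.png'%b,(230,300,135,230),a=.548,k=5)
A=np.hstack([cv2.imread('pics/_t%g.png'%b)[:, :350] for b in(.5,.55)]);cv2.imwrite('pics/tb.png',A)
A=np.hstack([cv2.imread('pics/_%g.png'%b) for b in(.5,.55)]);cv2.imwrite('pics/sb.png',A)
"
```

```text
(no output)
```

View pics/tb.png

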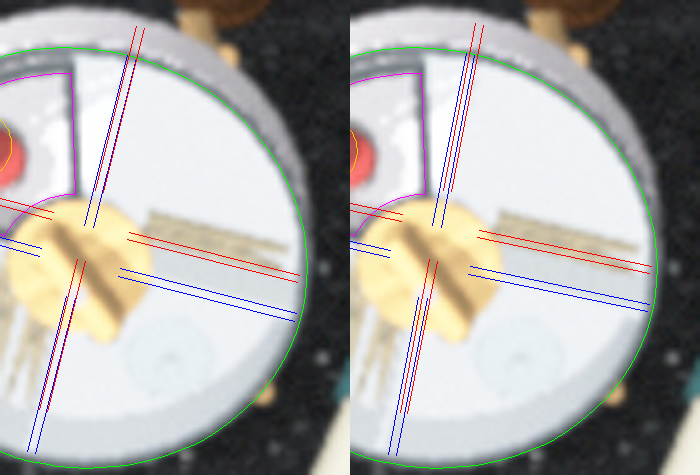

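View pics/sb.png

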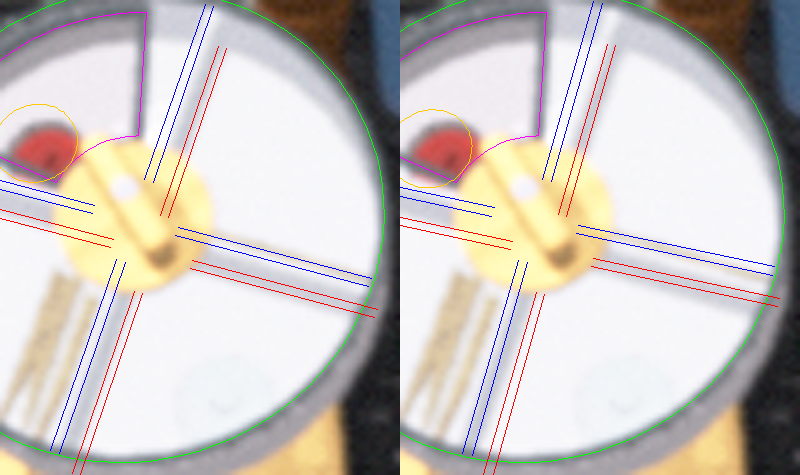

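Emit:
{"api": "carry_out", "payload": {
  "series": [
    [0.45,-2,0,2.18,0],
    [0.45,-2,0,2.18,0],
    [0.45,-2,0,2.18,0],
    [0.45,-2,0,2.18,0],
    [0.45,-2,0,2.18,0],
    [0.45,-2,0,2.18,0],
    [0.45,-2,0,2.18,0],
    [0.42,0,2.5,0,0],
    [0.42,0,2.5,0,0],
    [0.42,0,2,0,0],
    [0.42,0,1.5,0,0],
    [0.42,0,1.4,0,0],
    [0.3,0,0,0,0],
    [0.2,0,0,0,0],
    [0.1,0,0,0,0],
    [0.1,0,0,0,0],
    [0.1,0,0,0,0]
  ],
  "squeeze": 30
}}

```text
time: 9.32
tcp_pos: [0.5714, 0.0684, 0.3076]
eef_rot: [0.623, -0.335, 0.337, -0.621]
ft_force: [3.1, -6.0, -9.1]
gripper_width: 0.0153
```

```bash
python3 snap.py 9 wrist; python3 -c "
from go import *
to([.5707,.0684,.304],baryaw(.5)-np.pi/2)"
```

```text
tcp [0.5714 0.0684 0.3076] yaw -0.99 w 0.0154059772729929 t 9.3667 q [-0.    0.35  1.65 -0.01  1.14  0.99]
tool shift cm [-0.04  0.36 -0.06]
spin 0.00012017947879283675
F [ 3.8 -6.2 -8.6] M [-1.4  -0.71 -0.06]
```

View pics/wrist9.png

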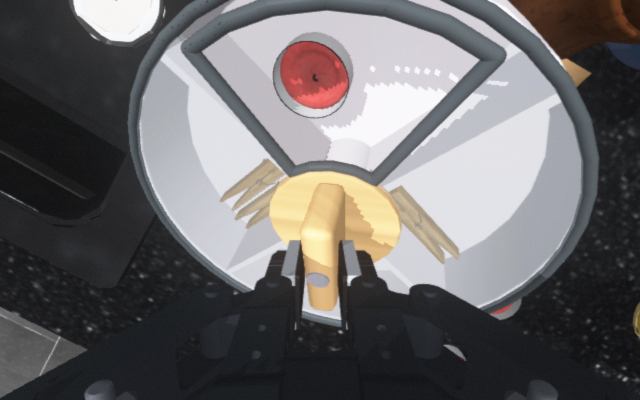

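Emit:
{"api": "carry_out", "payload": {
  "series": [
    [0.1,0,0,0,0.045],
    [0.1,0,0,0,0],
    [0.1,0,0,0,0],
    [0.1,0,0,0,0],
    [0.45,0,0,0,0],
    [0.45,0,0,0,0],
    [0.45,0,0,0,0],
    [0.45,0,-1.5,0,0],
    [0.5,0,-2.4,0,0],
    [0.7,0,-3,0,0],
    [0.9,0,-3,0,0]
  ]
}}

```text
time: 10.28
tcp_pos: [0.5702, 0.0701, 0.4084]
eef_rot: [-0.614, 0.351, -0.35, 0.614]
ft_force: [0.9, 0.2, -0.2]
gripper_width: 0.0654
```

Emit:
{"api": "carry_out", "payload": {
  "series": [
    [1,1.525,0,-2.083,0],
    [1,1.525,0,-2.083,0],
    [1,1.525,0,-2.083,0],
    [1,1.525,0,-2.083,0],
    [1,1.525,0,-2.083,0],
    [1,1.525,0,-2.083,0],
    [1,1.525,0,-2.083,0],
    [1,1.525,0,-2.083,0],
    [1,1.525,0,-2.083,0],
    [1,1.525,0,-2.083,0],
    [1,1.525,0,-2.083,0],
    [1,1.525,0,-2.083,0],
    [1,0,0,0,0.103],
    [1,0,0,0,0.103],
    [1,0,0,0,0.103],
    [1,0,0,0,0.103],
    [1,0,0,0,0.103]
  ]
}}

```text
time: 11.7
tcp_pos: [0.4486, -0.2148, 0.4078]
eef_rot: [-0.503, 0.496, -0.497, 0.504]
ft_force: [-0.4, -0.2, 0.2]
gripper_width: 0.0853
```

```bash
python3 snap.py 10 scene,top,wrist; python3 -c "
from go import *
to([.4495,-.217,.25],-1.553)
a=cv2.imread('pics/scene10.png')[125:245,190:325];cv2.imwrite('pics/s8c.png',cv2.resize(a,None,fx=5,fy=5,interpolation=2))
a=cv2.imread('pics/top10.png')[130:235,190:305];cv2.imwrite('pics/t8c.png',cv2.resize(a,None,fx=5,fy=5,interpolation=2))"
```

```text
tcp [ 0.4487 -0.2148  0.4077] yaw -1.549 w 0.08532580247791613 t 11.85 q [-0.59  0.16  1.66  0.    1.33  0.96]
tool shift cm [ 0.22 15.77  0.07]
spin 0.0039403902541768066
F [-0.4 -0.3 -0. ] M [ 0.04  0.08 -0.03]
```

View pics/s8c.png

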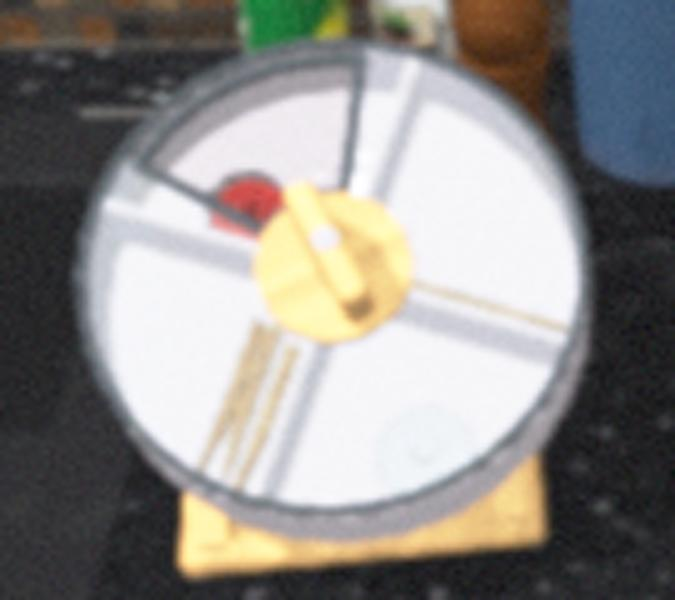

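View pics/t8c.png

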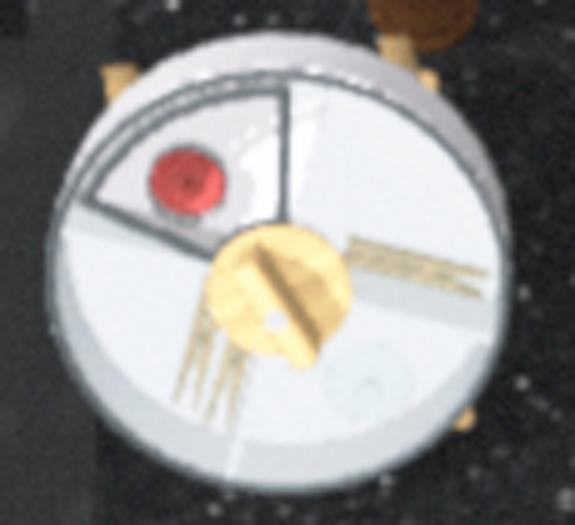

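View pics/wrist10.png

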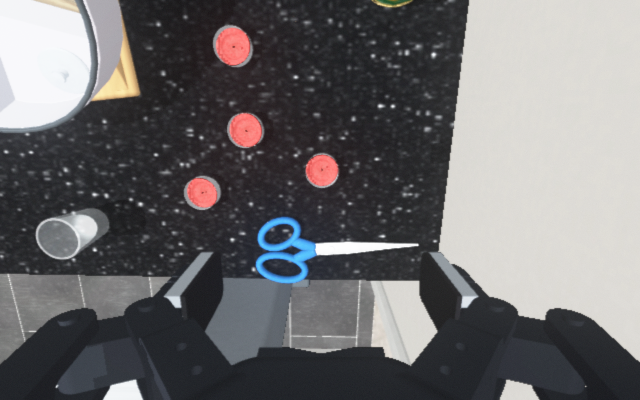

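```bash
python3 -c "
from fa import *
a=fa('10',[(147,167),(363,58),(352,187),(258,225)],[(90,203),(285,90),(285,218),(210,255)])
c=load('wrist10')
print(ray(c,(322,170),.012), ray(load('top10'),(360.3,245.1),.012))
for X,Y in((.060,.024),(.057,.026)): print(C+F@[X,Y,0])
"
```

```text
[0.46930635] [-0.6 -0.8 -0.4  0.5 -1.9 -0.6 -0.  -0.1 -0.1 -1.4  0.1  1.4 -1.1 -0.1
 -1.  -0.2]
[ 0.45096936 -0.21694887  0.012     ] [ 0.44996825 -0.21698536  0.012     ]
[0.63570486 0.09348042 0.14723452]
[0.63307171 0.095434   0.14573452]
```

Emit:
{"api": "carry_out", "payload": {
  "series": [
    [1,0.22,3,0.16,0],
    [1,0,3,0,0],
    [1,0,3,0,0],
    [1,0,3,0,0],
    [1,0,3,0,0],
    [1,0,3,0,0],
    [1,0,2,0,0],
    [1,0,0,0,0]
  ]
}}

```text
time: 12.52
tcp_pos: [0.4488, -0.2162, 0.2037]
eef_rot: [0.506, -0.498, 0.492, -0.505]
ft_force: [-0.5, -0.7, 0.1]
gripper_width: 0.0855
```

```bash
python3 snap.py 11 wrist; python3 -c "
from go import *
to([.4503,-.217,.173],-1.553)"
```

```text
tcp [ 0.4497 -0.2168  0.2057] yaw -1.55 w 0.08518359911263622 t 12.5667 q [-0.59  0.36  1.94  0.    0.84  0.96]
tool shift cm [0.03 3.27 0.07]
spin 0.002964750171425834
F [ 0.7  0.7 -0.2] M [-0.02 -0.01  0.07]
```

View pics/wrist11.png

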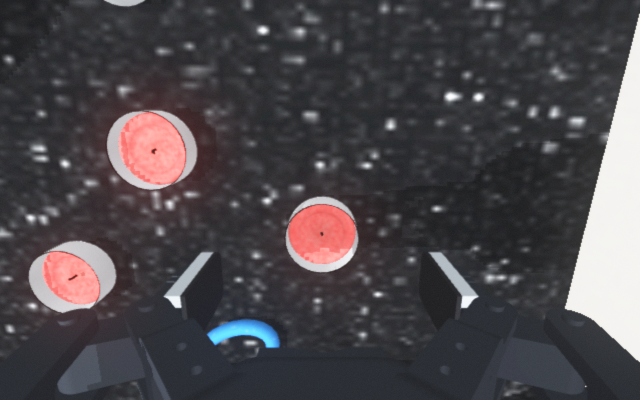

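Emit:
{"api": "carry_out", "payload": {
  "series": [
    [1,0,1.2,0.05,0],
    [1,0,1.1,0,0],
    [1,0,0.8,0,0],
    [0.8,0,0,0,0],
    [0.6,0,0,0,0],
    [0.5,0,0,0,0],
    [0.3,0,0,0,0],
    [0.3,0,0,0,0],
    [0.3,0,0,0,0]
  ],
  "squeeze": 20
}}

```text
time: 13.32
tcp_pos: [0.4512, -0.2176, 0.1773]
eef_rot: [-0.504, 0.495, -0.496, 0.505]
ft_force: [-1.0, 1.0, 6.0]
gripper_width: 0.0364
```

```bash
python3 snap.py 12 wrist,scene; python3 -c "
from go import *
to([.4503,-.217,.173],-1.553)
a=cv2.imread('pics/scene12.png')[190:290,310:440];cv2.imwrite('pics/s12c.png',cv2.resize(a,None,fx=5,fy=5,interpolation=2))"
```

```text
tcp [ 0.4512 -0.2176  0.1772] yaw -1.552 w 0.0363838508754284 t 13.4167 q [-0.59  0.41  1.97  0.    0.76  0.96]
tool shift cm [-0.06  0.42 -0.09]
spin 0.0010959075069085777
F [-1.2  1.4  7.2] M [ 0.12  0.05 -0.02]
```

View pics/wrist12.png

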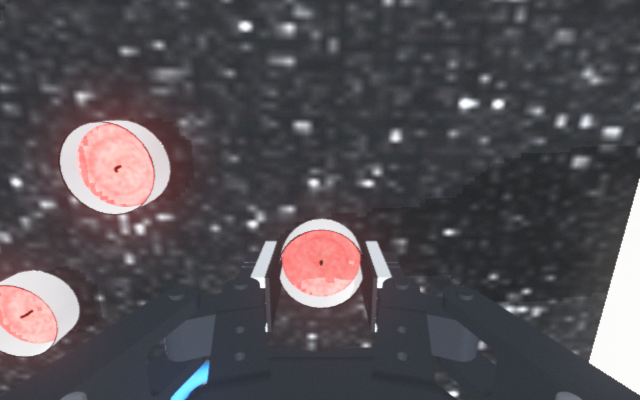

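View pics/s12c.png

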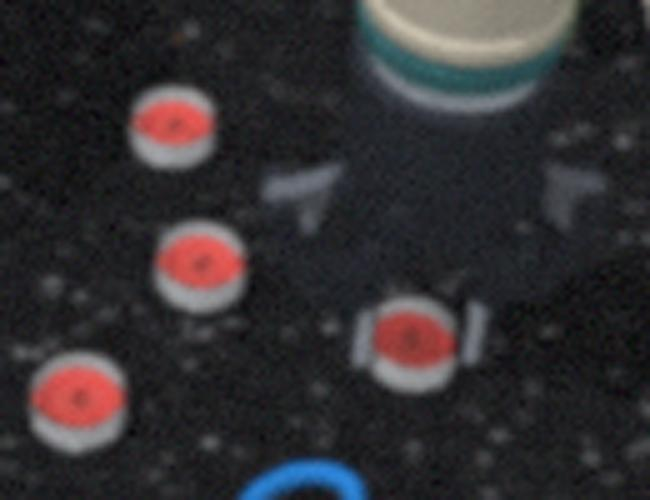

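Emit:
{"api": "carry_out", "payload": {
  "series": [
    [0.25,0,0,0,0],
    [0.25,0,-0.5,0,0],
    [0.25,0,-1.5,0,0],
    [0.25,0,-3,0,0],
    [0.25,0,0,0,0]
  ],
  "squeeze": 25
}}

```text
time: 13.83
tcp_pos: [0.4524, -0.2185, 0.2303]
eef_rot: [-0.504, 0.492, -0.498, 0.505]
ft_force: [2.1, -0.9, -0.1]
gripper_width: 0.0361
```

```bash
python3 snap.py 13 wrist,scene; python3 -c "
from go import *
to([.6357,.0935,.35],-1.553)
a=cv2.imread('pics/scene13.png')[190:290,310:440];cv2.imwrite('pics/s12c.png',cv2.resize(a,None,fx=5,fy=5,interpolation=2))"
```

```text
tcp [ 0.4512 -0.2177  0.2274] yaw -1.552 w 0.0359411656935941 t 13.9333 q [-0.59  0.34  1.92  0.    0.88  0.96]
tool shift cm [-30.75 -12.26  19.07]
spin 0.001066412140507511
F [0.3 0.4 0.7] M [ 0.06  0.03 -0.01]
```

View pics/wrist13.png

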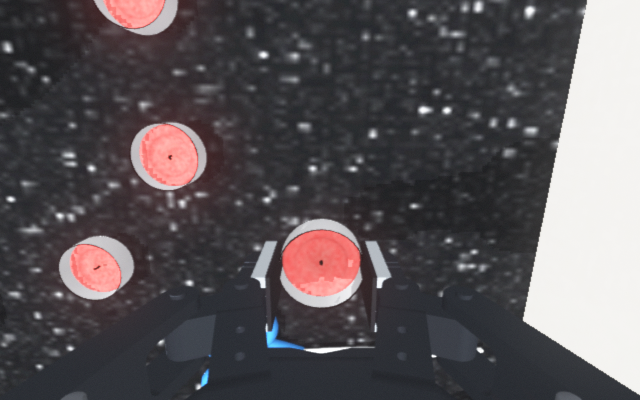

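View pics/s12c.png

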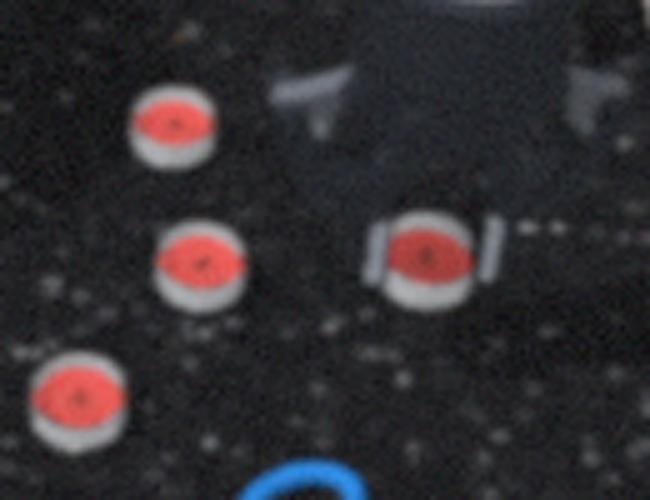

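```bash
python3 -c "
from go import *
c=load('wrist13');s=arm.get_state();M=R.from_quat(s['eef_rot']).as_matrix()
o=-c['R'].T@c['t'];print('cam in tool',(M.T@(o-s['tcp_pos'])).round(3))
a=cv2.imread('pics/scene10.png')[40:180,190:340];cv2.imwrite('pics/bk.png',cv2.resize(a,None,fx=5,fy=4,interpolation=2))
a=cv2.imread('pics/top10.png')[0:160,180:340];cv2.imwrite('pics/bt.png',cv2.resize(a,None,fx=3.7,fy=3.7,interpolation=2))
S=load('scene10');T=load('top10')
print('brown',tri(S,(289,115),T,(271,115)),'green',tri(S,(239,71),T,(213,57)))
"
```

```text
cam in tool [0.002 0.026 0.068]
brown [0.74542551 0.00576109 0.17323182] green [0.85622025 0.13055484 0.23038917]
```

View pics/bk.png

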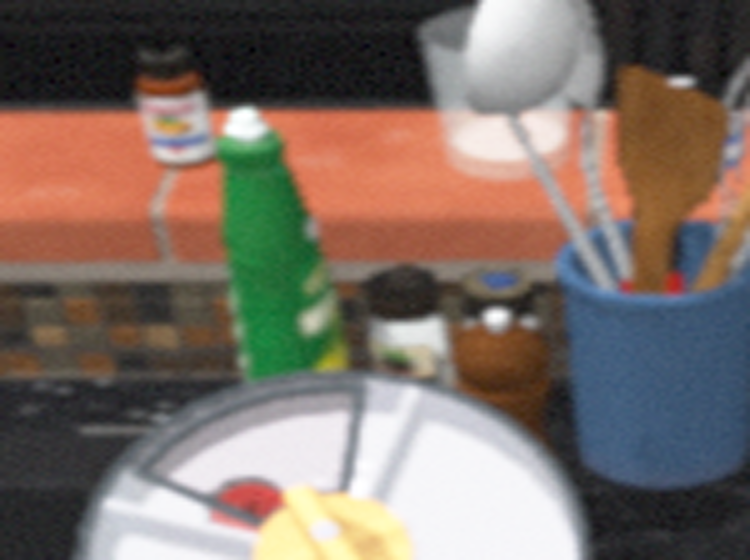

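View pics/bt.png

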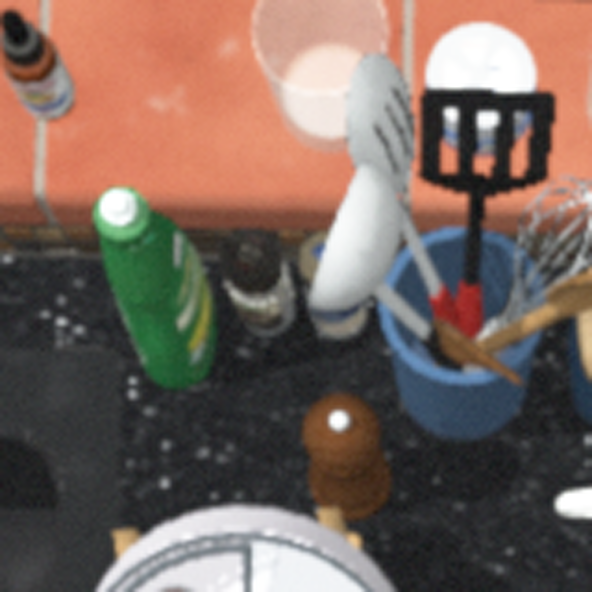

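Emit:
{"api": "carry_out", "payload": {
  "series": [
    [0.25,0,-2.5,0,0],
    [0.25,0,-3,0,0],
    [0.25,0,-3,0,0],
    [0.25,0,-3,0,0],
    [0.25,0,-3,0,0],
    [0.25,0,-2.5,0,0]
  ]
}}

```text
time: 14.43
tcp_pos: [0.4505, -0.2173, 0.3972]
eef_rot: [0.505, -0.495, 0.495, -0.505]
ft_force: [0.9, -0.6, -0.4]
gripper_width: 0.0361
```

Emit:
{"api": "carry_out", "payload": {
  "series": [
    [0.25,-2.197,0,1.362,0],
    [0.25,-2.197,0,1.362,0],
    [0.25,-2.197,0,1.362,0],
    [0.25,-2.197,0,1.362,0],
    [0.25,-2.197,0,1.362,0],
    [0.25,-2.197,0,1.362,0],
    [0.25,-2.197,0,1.362,0],
    [0.25,-2.197,0,1.362,0],
    [0.25,-2.197,0,1.362,0],
    [0.25,-2.197,0,1.362,0],
    [0.25,-2.197,0,1.362,0],
    [0.25,-2.197,0,1.362,0],
    [0.25,-2.197,0,1.362,0],
    [0.25,-2.197,0,1.362,0],
    [0.25,0,0,0,0]
  ]
}}

```text
time: 15.68
tcp_pos: [0.6374, 0.0973, 0.3941]
eef_rot: [-0.505, 0.495, -0.493, 0.506]
ft_force: [-0.2, -0.0, -0.5]
gripper_width: 0.036
```

```bash
python3 snap.py 14 wrist,scene,top; python3 -c "
from go import *
to([.6357,.0935,.334],-1.553)
a=cv2.imread('pics/scene14.png')[80:245,170:340];cv2.imwrite('pics/s12c.png',cv2.resize(a,None,fx=3.6,fy=3.6,interpolation=2))"
```

```text
tcp [0.6354 0.0936 0.3947] yaw -1.551 w 0.035911421270076856 t 15.8333 q [ 0.04  0.38  1.37 -0.    1.39  1.59]
tool shift cm [0.01 6.07 0.05]
spin 0.0016798168452034634
F [-0.   0.1 -0.2] M [-0.01 -0.01 -0.01]
```

View pics/wrist14.png

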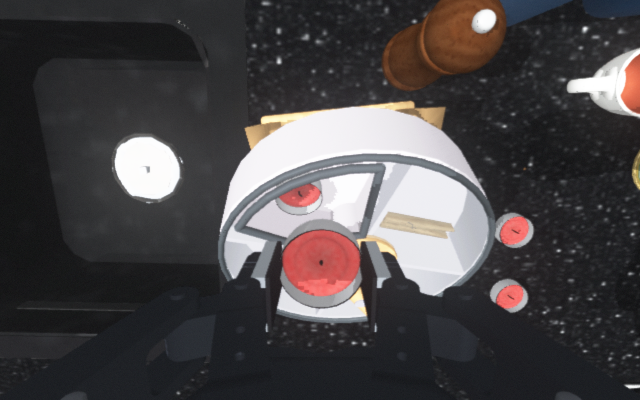

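View pics/s12c.png

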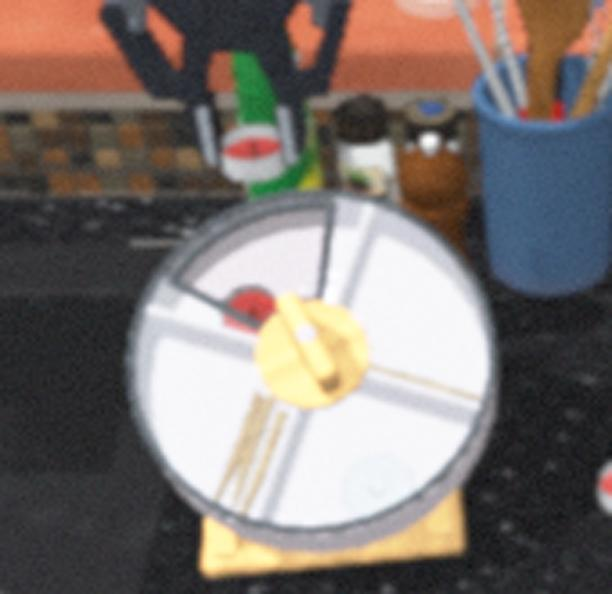

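Emit:
{"api": "carry_out", "payload": {
  "series": [
    [0.25,0.1,1.5,0,0],
    [0.25,0,1.5,0,0],
    [0.25,0,1.3,0,0],
    [0.25,0,0.7,0,0],
    [0.25,0,0.5,0,0],
    [0.25,0,0,0,0]
  ]
}}

```text
time: 16.33
tcp_pos: [0.6352, 0.0919, 0.3401]
eef_rot: [0.505, -0.496, 0.495, -0.504]
ft_force: [-0.1, -0.6, -1.2]
gripper_width: 0.036
```

```bash
python3 snap.py 15 wrist,scene; python3 -c "
from go import *
to([.6357,.0935,.334],-1.553)
c=load('wrist15');print(ray(c,(321,262),.34-.162))
a=cv2.imread('pics/scene15.png')[100:200,190:310];a=cv2.resize(a,None,fx=5,fy=5,interpolation=2);cv2.imwrite('pics/s12c.png',a)"
```

```text
tcp [0.6358 0.0922 0.3417] yaw -1.553 w 0.035771137033494944 t 16.4333 q [ 0.04  0.41  1.45 -0.    1.27  1.59]
tool shift cm [-0.13  0.77 -0.  ]
spin 0.00045178077854290954
F [ 0.4 -0.2 -0.1] M [-0.03  0.02 -0.  ]
[0.63712697 0.09083205 0.178     ]
```

View pics/wrist15.png

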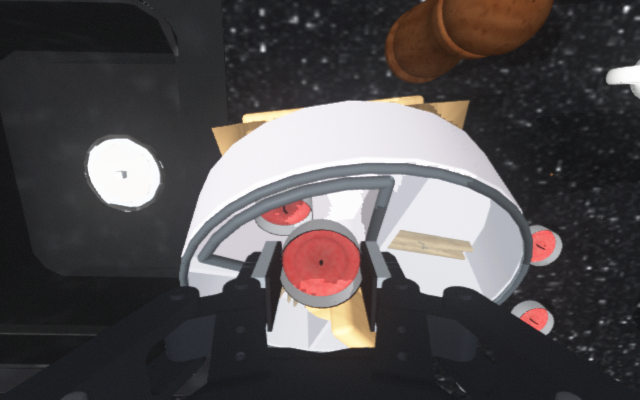

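View pics/s12c.png

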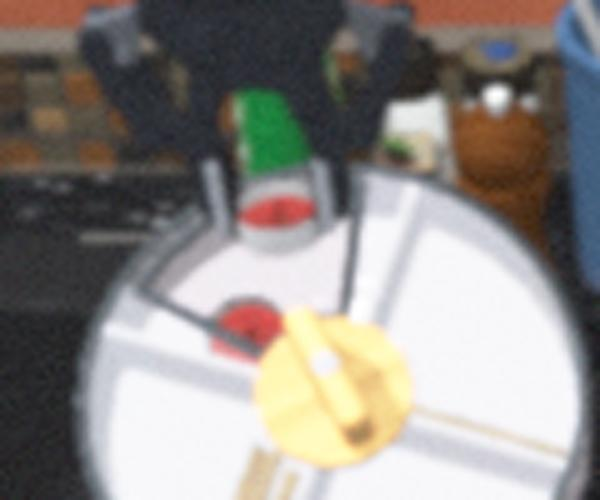

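Emit:
{"api": "carry_out", "payload": {
  "series": [
    [0.25,0,0.5,0,0],
    [0.25,0,0.3,0,0],
    [0.25,0,0,0,0],
    [0.25,0,0,0,0]
  ]
}}

```text
time: 16.77
tcp_pos: [0.6356, 0.0927, 0.3331]
eef_rot: [0.505, -0.495, 0.495, -0.505]
ft_force: [0.4, -0.5, -0.6]
gripper_width: 0.0364
```

Emit:
{"api": "carry_out", "payload": {
  "series": [
    [0.6,0,0,0,0],
    [0.6,0,0,0,0],
    [0.6,0,0,0,0],
    [0.6,0,0,0,0],
    [0.6,0,0,0,0]
  ]
}}

```text
time: 17.18
tcp_pos: [0.6357, 0.0927, 0.3333]
eef_rot: [-0.505, 0.495, -0.495, 0.505]
ft_force: [0.1, 0.7, 0.2]
gripper_width: 0.0514
```

```bash
python3 snap.py 16 wrist,scene; python3 -c "
from go import *
to([.6357,.0935,.334],-1.553)
a=cv2.imread('pics/scene16.png')[100:200,190:310];a=cv2.resize(a,None,fx=5,fy=5,interpolation=2);cv2.imwrite('pics/s12c.png',a)"
```

```text
tcp [0.6357 0.0926 0.3333] yaw -1.552 w 0.0511724021879582 t 17.2833 q [0.04 0.42 1.46 0.   1.26 1.59]
tool shift cm [-0.09 -0.07  0.  ]
spin 0.0009957282786230426
F [-0.7 -0.6  0.2] M [ 0.04 -0.01 -0.05]
```

View pics/wrist16.png

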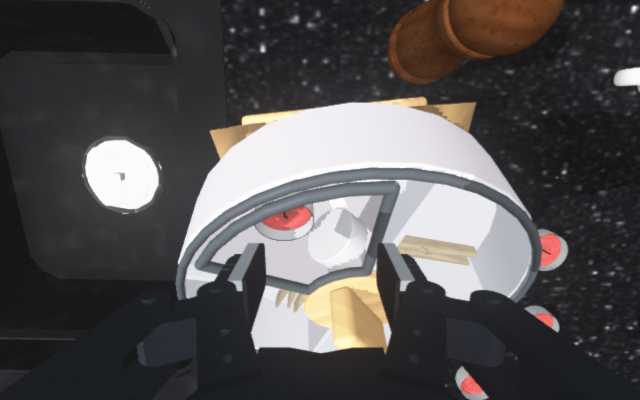

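View pics/s12c.png

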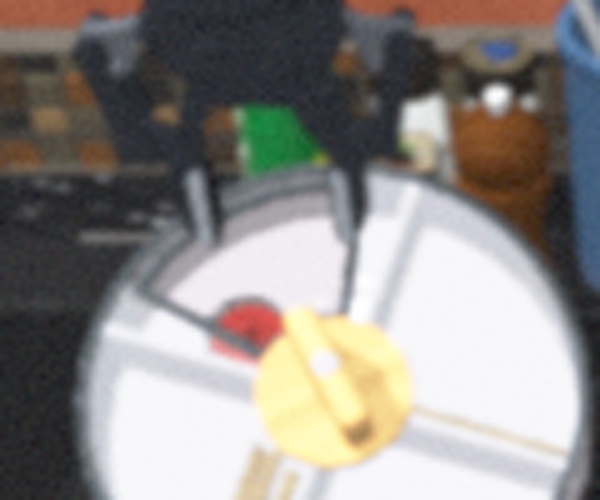

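Emit:
{"api": "carry_out", "payload": {
  "series": [
    [0.6,0,-1,0,0],
    [0.6,0,-2.5,0,0],
    [0.6,0,-3,0,0],
    [0.6,0,-2,-2,0],
    [0.6,0,0,-3,0],
    [0.6,3,0,-2,0],
    [0.6,3.5,0,0,0],
    [0.6,3.5,0,0,0],
    [0.6,3.5,0,0,0],
    [0.6,3.5,0,0,0],
    [0.6,3.5,0,0,0]
  ]
}}

```text
time: 18.2
tcp_pos: [0.5692, -0.1151, 0.4194]
eef_rot: [-0.504, 0.495, -0.496, 0.505]
ft_force: [-0.2, -0.2, 0.0]
gripper_width: 0.0513
```

```bash
python3 snap.py 17 wrist,scene,top; python3 -c "
from go import *
to([.6357,.0935,.334],-1.553)
a=cv2.imread('pics/scene17.png')[125:245,190:325];cv2.imwrite('pics/s8c.png',cv2.resize(a,None,fx=5,fy=5,interpolation=2))
a=cv2.imread('pics/top17.png')[130:235,190:305];cv2.imwrite('pics/t8c.png',cv2.resize(a,None,fx=5,fy=5,interpolation=2))"
```

```text
tcp [ 0.5695 -0.1161  0.4188] yaw -1.556 w 0.05139711043027283 t 18.35 q [-0.32  0.28  1.47 -0.    1.4   1.24]
tool shift cm [-20.86   8.48   6.92]
spin -0.0030963505650343226
F [-0.   0.7 -0.2] M [-0.02 -0.   -0.03]
```

View pics/s8c.png

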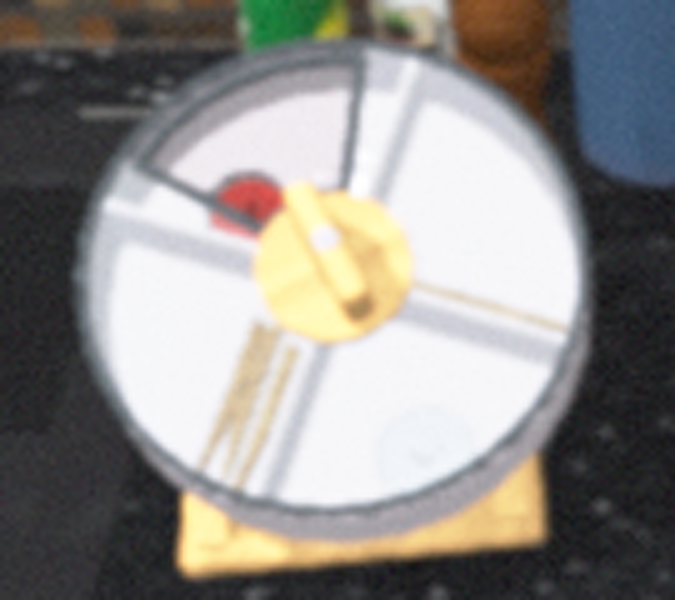

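View pics/t8c.png

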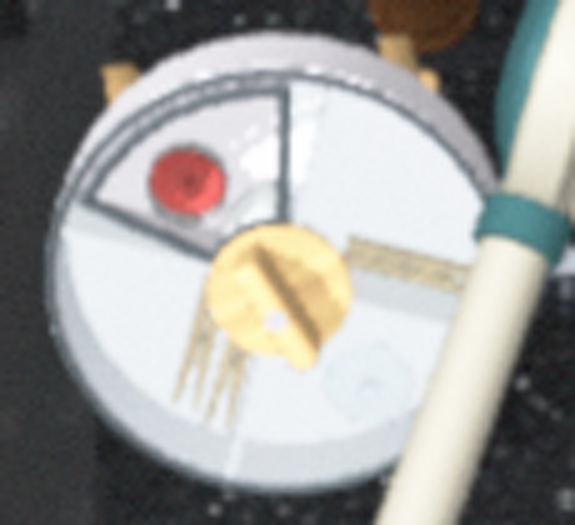

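View pics/scene17.png

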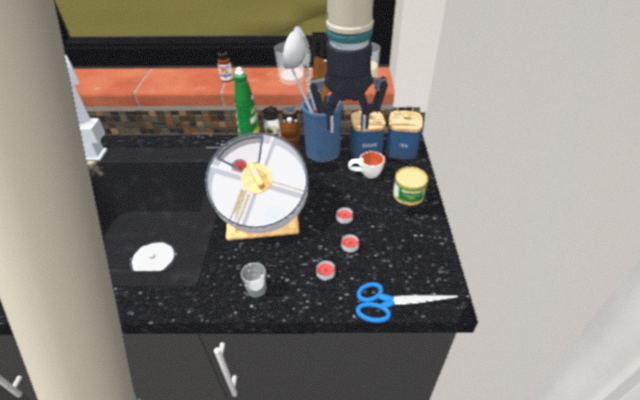

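```bash
python3 -c "
import cv2
a=cv2.imread('pics/wrist16.png')[160:310,180:420];cv2.imwrite('pics/w16c.png',cv2.resize(a,None,fx=3.3,fy=3.3,interpolation=2))
a=cv2.imread('pics/top17.png')[140:190,200:255];b=cv2.imread('pics/top10.png')[140:190,200:255]
cv2.imwrite('pics/t17c.png',cv2.resize(cv2.hconcat([a,b]),None,fx=7,fy=7,interpolation=2))"
```

```text
(no output)
```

View pics/w16c.png

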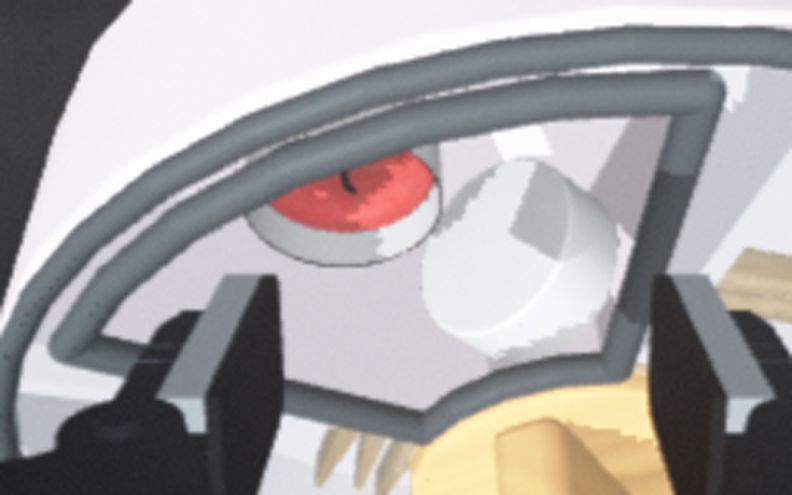

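View pics/t17c.png

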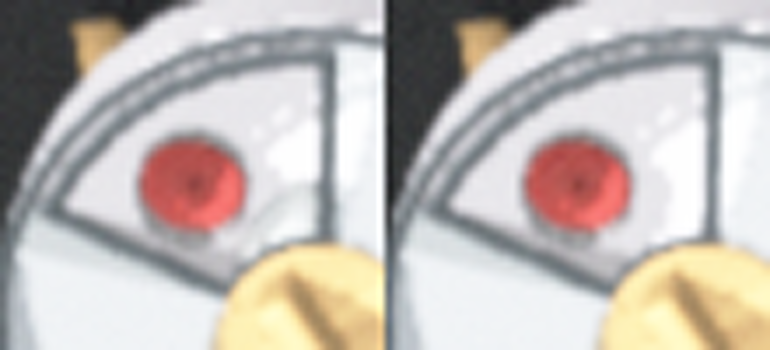

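Emit:
{"api": "carry_out", "payload": {
  "series": [
    [0.6,-3.5,0,0,0],
    [0.6,-3.5,0,0,0],
    [0.6,-3.5,0,0,0],
    [0.6,-3.5,0,0,0],
    [0.6,-3.5,0,0,0],
    [0.6,0,0,0,0]
  ]
}}

```text
time: 18.85
tcp_pos: [0.5651, 0.0679, 0.419]
eef_rot: [-0.505, 0.495, -0.492, 0.508]
ft_force: [-0.4, -0.0, 0.8]
gripper_width: 0.0509
```

```bash
python3 snap.py 18 wrist,scene; python3 -c "
from fa import *
a=cv2.imread('pics/wrist18.png')[60:330,160:560];cv2.imwrite('pics/w18c.png',cv2.resize(a,None,fx=2,fy=2,interpolation=2))
fa('17',[(147,167),(363,58),(352,187),(258,225)],[(90,203),(285,90),(285,218),(210,255)])"
```

```text
[0.46930635] [-0.6 -0.8 -0.4  0.5 -1.9 -0.6 -0.  -0.1 -0.1 -1.4  0.1  1.4 -1.1 -0.1
 -1.  -0.2]
```

View pics/w18c.png

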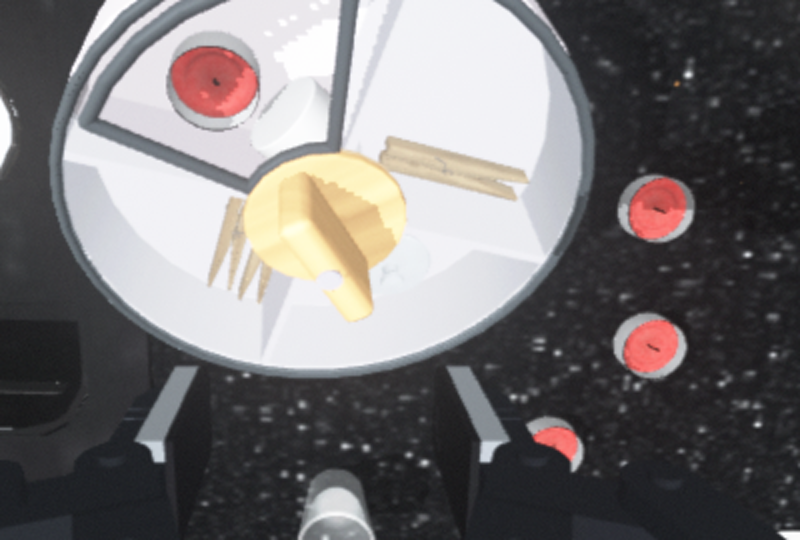

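```bash
python3 -c "
from cell import workorder
print(workorder.sign_off())"
```

```text
the job is handed in; nothing more can be done
None
```

The cover is set over the tea-light compartment and the loose tea light is inside it. The job is handed in at about 19 s on the robot's clock, with the gripper open and clear of everything.

- **Cover:** I turned it by the grip bar in two grips, from about 1.75 rad to 0.47 rad. I measured the compartment centre at about 0.49 ± 0.02 rad. In the last wrist view neither side wall shows in the opening. The top and scene pictures taken just after the drop show the cover where I had left it.
- **Tea light:** I took the rightmost of the four look-alikes (scene pixel 391, 259) and released it from just above the opening. The last view shows it wholly inside the compartment. It tipped as it fell and lies on its side against the hub, not flat.
- **Other things:** In the last pictures the three other tea lights and the shot glass, tin and cup stand where they were. The largest wrist force I read was about 12 N.
- **Weaker points:** The wrist camera's fit of the cover angle was off by several pixels, so I used the scene and top cameras for the angle. Their corner fit was good to about 1–2 pixels.

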